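# Pin the hold-down bar of a vial shaker

### The job

Get the vial rack on the shaker ready to run: lower the crimp-cap vial that stands alone on the bench gently and upright to the bottom of the empty pocket of the blue rack before letting go, swing the hinged hold-down bar fully down over the caps, then push the red-handled retaining pin from the front through the fork and the eye of the bar until its handle meets the fork, and let go of it. Do not knock or press the glass vials hard, and leave the vials already in the rack and the other things on the bench where they are.

Things in the scene. Friction and masses are not known exactly. Their poses are not given: they have to be found in the camera images.
- vial_center (a point): Half-way point (37.5 mm up) of the vial to load, alone and upright on the bench: clear glass, white label band, silver crimp cap with yellow-green septum. 75 mm tall; body 22.5 mm in diameter up to 55 mm, then a narrower shoulder; cap 20 mm in diameter from 65 to 75 mm; 26 to 45 g. z is its upward axis.
- pocket_floor (a point): Centre of the floor of the rack's empty pocket, where the vial's bottom must stand. Pockets are square, 26 mm wide inside, in one row of four 30 mm apart; walls 4 mm thick rise 38 mm above this floor, outer faces 17 mm before and behind the row. Never the pocket next to the hinge. Take the rack's directions from shaker, not from here.
- hold_bar (a joint): Angle of the aluminium hold-down bar, rad: 0 = fully down (level, on its stop, 2.5 mm above the caps), 1.57 = upright; starts at 1.6 to 1.95, leaning away from the rack. The hinge is stiff: the bar stays where it is left and needs about 1 N at its free end to move.
- bar_hinge (a point): On the bar's hinge axis (level, along x), mid-width, at the rack's left end seen from the robot. Axes as shaker. When down, the bar runs from here along -y, 30 mm wide, 8 mm thick (top 4 mm above the axis), to 140 mm; then the eye (8 mm wide) at 160 mm and a black tab out to 191 mm.
- bar_top (a point): Point on the middle of the bar's upper (outer) face, 120 mm from the hinge axis: a good place to push. Axes are the bar's: -y points from the hinge to the free end, z out of the upper face.
- bar_eye (a point): Centre of the eye's hole (11 mm in diameter, through 8 mm, along the bar's x axis), 160 mm from the hinge axis and, with the bar down, 11 mm lower than it. With the bar fully down it stands between the fork's cheeks, in line with their holes.
- fork_mouth (a point): Centre of the front mouth of the hole through the steel fork at the rack's right end. x: the hole's axis, front (robot's side) to back, the way the pin goes in; z up. Hole 10 mm in diameter, through front cheek (6 mm), gap for the eye (14 mm) and back cheek (6 mm): 26 mm in all. Cheeks 24 mm wide, top 13 mm above the axis; free space in front, down to the platform 79 mm below.
- pin_handle (a point): Centre of the red handle of the retaining pin: a block 30 mm long (along the pin), 14 mm wide and 14 mm high, lying flat on the bench at the start with the pin level, axis 7 mm above the bench. x runs along the pin from the handle to the nose, z up. The pin weighs 36 to 60 g.
- pin_shoulder (a point): Middle of the handle's front face, where the shank begins, on the pin's axis, 15 mm ahead of the handle's centre. It meets the front of the fork when the pin is home. x along the pin to the nose.
- pin_tip (a point): Tip of the pin's nose, 46 mm ahead of the shoulder. The steel shank is 8 mm in diameter and tapers over the last 9 mm to 3 mm.
- shaker: Low white bench shaker, fixed, 200 mm deep (x), 250 mm wide (y), platform 75 mm above the bench; carries the blue rack, fork and bar. Origin under its centre on the bench; x to the back (away from the robot), y left along the rack to the hinge, z up. Pockets at y = 45, 15, -15, -45 mm on its y axis, their floors 84 mm up.
- vial: The vial to be loaded (see vial_center); origin at the centre of its bottom.
- pin: The retaining pin (see pin_handle); origin 7 mm below the shoulder's centre.
- rack_vial0_center (a point): Centre of a vial already in the rack, of the same size and look as the one to be loaded; stays where it is.
- rack_vial0: The same vial; origin at the centre of its bottom.
- rack_vial1_center (a point): Centre of a vial already in the rack, of the same size and look as the one to be loaded; stays where it is.
- rack_vial1: The same vial; origin at the centre of its bottom.
- rack_vial2_center (a point): Centre of a vial already in the rack, of the same size and look as the one to be loaded; stays where it is.
- rack_vial2: The same vial; origin at the centre of its bottom.
- reagent_bottle: Amber glass reagent bottle with blue cap, 72 mm in diameter, 150 mm tall; a bystander. Origin at its underside.
- cap_jar: Clear jar with white lid, 56 mm in diameter, 65 mm tall; a bystander. Origin at its underside.
- wrench: Steel wrench, 150 mm long; a bystander. Origin at its underside.
- beaker: Clear beaker, 72 mm in diameter, 90 mm tall; a bystander. Origin at its underside.
- spatula: Steel micro-spatula (flat scoop), 150 mm long; a bystander. Origin at its underside.

How it is judged:
On the way, in this order (a step that is already met when the one before it is completed fails the run):
1. the vial stands upright on the floor of the empty pocket, let go, with the bar still up (horizontal distance between vial_center and pocket_floor below 0.006 m and z of vial_center in the frame of pocket_floor below 0.042 m and angle between vial_center's own z axis and vertical below 0.12 rad and contact force between the fingers and vial below 0.1 N and value of joint hold_bar above 0.5 rad), for 0.2 s.
2. the hold-down bar is fully down (horizontal distance between vial_center and pocket_floor below 0.006 m and z of vial_center in the frame of pocket_floor below 0.042 m and angle between vial_center's own z axis and vertical below 0.12 rad and value of joint hold_bar below 0.03 rad), for 0.2 s.
At the end, for the whole second after the job is handed in: Vial upright (0.12 rad) on the floor of the pocket that was empty (6 mm sideways, 4.5 mm in height); bar down within 0.03 rad; pin through fork and eye, in line within 0.12 rad, shoulder within 6 mm of the front mouth, tip over 38 mm behind it; all at rest (all of step 2 and distance between pin_shoulder and fork_mouth below 0.006 m and angle between the x axis of pin_shoulder and the x axis of fork_mouth, either way round below 0.12 rad and x of pin_tip in the frame of fork_mouth above 0.038 m and linear speed of each of pin, vial below 0.02 m/s); the robot touches nothing.
It fails at once if the vial is knocked or pressed with more than 20 N against the rack, the bar or any part of the shaker (contact force between vial and shaker above 20 N).
It fails at once if the vial is let fall into the pocket (faster than 0.4 m/s, a drop of some 8 mm) instead of being lowered (horizontal distance between vial_center and pocket_floor below 0.03 m and contact force between the fingers and vial below 0.1 N and linear speed of vial above 0.4 m/s).
It fails at once if a vial already in the rack is pulled out or shifted by more than 15 mm (distance of any of rack_vial0_center, rack_vial1_center, rack_vial2_center from where it was at the start of the episode above 0.015 m).
It fails at once if a vial already in the rack is pressed with more than 20 N by the bar, the rack or the gripper ((contact force between rack_vial0 and shaker above 20 N or contact force between rack_vial0 and the fingers above 20 N) or (contact force between rack_vial1 and shaker above 20 N or contact force between rack_vial1 and the fingers above 20 N) or (contact force between rack_vial2 and shaker above 20 N or contact force between rack_vial2 and the fingers above 20 N)).
It fails at once if a thing on the bench that is not part of the job is moved by more than 30 mm (distance of any of reagent_bottle, cap_jar, wrench, beaker, spatula from where it was at the start of the episode above 0.03 m).
It also fails if it takes over 72 s, if anything falls off the work surface, if the arm or the gripper's body presses on something with over 40 N, if the wrist force passes 120 N, or if a joint passes its speed limit or range.

### The arm

A 6-joint arm with a two-finger parallel gripper is mounted at the origin on the work surface. World frame = base frame: x ahead of the robot, y to its left, z up, the work surface at z = 0. Lengths are in m, angles in rad, forces in N, time in s.
With the tool pointing down it reaches from about 0.35 to 0.925 m from the base axis. Payload 6.4 kg.
Tool frame: the origin (TCP) lies on the mounting face of the last link; the fingertips stand 199 mm ahead of it and the grasp point (between the pads) lies 180 mm ahead of it; z points along the fingers, y is the line along which they close (so a half turn about z gives the same grasp; the last joint's range is limited). The gripper opens to 94 mm and grips with 3 to 60 N. Pads are 16 mm wide; open, the fingers measure 119 mm over their backs; the gripper's body (75 mm by 177 mm) begins 78 mm behind the grasp point.
Start: joints at [1.04, 0.245, 1.558, -0, 1.339, -0.174], TCP at [0.227, 0.609, 0.405] pointing down, gripper open.
Joint ranges: [-3.13, 3.13], [-1.02, 2.26], [0.13, 2.54], [-0.95, 4.09], [0.21, 2.88], [-2.74, 2.74]. Speed limits (rad/s): [2.57, 2.57, 3.14, 3.14, 3.14, 3.14].

### API

Orientations are given as a 3x3 rotation matrix whose columns are the frame's x, y, z axes.
In Python, from bench import monitor, optics, job gives the robot as it stands.
- The arm moves only by the shell command python3 -m inch 'ROWS' [FORCE]. ROWS is JSON, a list of rows, each a list of 7 numbers: the shift along the world's x, y, z in cm, then the turn, a rotation vector about the world's x, y, z in degrees, then the finger opening in cm, from 0 to 9.4. In form: [[dx, dy, dz, ax, ay, az, fingers], ...]. A call has 1 to 12 rows; each row shifts and turns the commanded pose from where the row before left it; what a row does not reach is not made up. A row lasts 1/8 s, in which the tool goes at most 62.5 mm and 10.7 degrees, less where a joint would pass 70% of its speed; a pose out of reach is approached as far as the arm can. A call with a gripper value outside its range is refused whole. The fingers move at their own pace and stop on an object; FORCE is the grip in N (left out, the last holds). Time passes only in rows, so rows that do not move let the fingers close. It gives the time, the measured TCP pose, the force, the opening and the grip force at its end, in the units of the state.
- monitor.read_state(): the state, without advancing time (a new reading comes with each control period).
- optics.grab_frame(name): name is "scene" or "top"; returns the picture (384x512x3 uint8, red, green, blue); there is no depth.
- optics.camera_info(name): a dict with "K" (3x3 intrinsics, pixels), "world_from_camera" (4x4, takes a point from camera to world coordinates). Camera axes: x right, y down, z forward; pixel columns grow to the right and rows downward; lengths in m; the calibration is good to about 2 mm. A picture is of the moment at which its call begins. camera_info takes no time and is no camera call.
- job.hand_in(): hands the job in; it is judged then, once.
The state is a dict: "t": time; "qpos": joint angles; "dq": joint speeds; "joint_torque": joint torques, N m; "position": TCP position; "tool_rot": TCP orientation; "wrist_force": force on the tool from outside, world axes, zero at the start; "torque": the same for the moment, N m; "grip_width": finger opening in m; "grasp_force": force on a finger pad.
Only numpy, scipy, OpenCV 4.12 (cv2) and the standard library are available. Lean on these libraries where they do the work, as an engineer would, in place of code of your own. Each camera call takes 0.05 s, during which the arm holds its last target. There are 200 camera calls.

## Working session

There is one attempt and no reset: what is moved stays moved. The work goes in short steps, Python scripts to look and compute and a shell command to move; the robot and the scene stay as the last step left them, time stands still between calls to the robot, and variables do not carry over. Pictures are saved under pics/ and viewed, at most 10 in all, crops included, and the job is handed in when it is done.

```bash
mkdir -p pics; python3 - <<'E'
from bench import monitor, optics
import cv2
for n in("scene","top"):
    im=optics.grab_frame(n); cv2.imwrite(f"pics/{n}0.png",cv2.resize(im[:,:,::-1],(800,600),interpolation=cv2.INTER_CUBIC))
    c=optics.camera_info(n); print(n,c["K"],c["world_from_camera"])
s=monitor.read_state(); print(s)
E
```

```text
scene [[453.04492915   0.         257.4987835 ]
 [  0.         453.04492915 188.481478  ]
 [  0.           0.           1.        ]] [[ 0.56714988  0.68673088 -0.45468859  1.22683028]
 [ 0.82352116 -0.48115223  0.30050862 -0.4387942 ]
 [-0.01240588 -0.5448791  -0.83842284  1.27322082]
 [ 0.          0.          0.          1.        ]]
top [[386.58000475   0.         253.71210352]
 [  0.         386.58000475 196.40345692]
 [  0.           0.           1.        ]] [[ 0.02860207 -0.99784675  0.05902368  0.51524236]
 [-0.99953195 -0.02790935  0.0125277  -0.01924543]
 [-0.01085341 -0.05935437 -0.99817797  1.33932862]
 [ 0.          0.          0.          1.        ]]
{'t': 0.1, 'qpos': array([ 1.03989826e+00,  2.45725425e-01,  1.55889577e+00,  7.97054470e-06,
        1.33870791e+00, -1.74072841e-01]), 'dq': array([-0.00186084, -0.00022073, -0.0022435 , -0.00110248, -0.00167319,
       -0.00060659]), 'joint_torque': array([-2.68252443e-04, -4.16912234e+01, -3.15528095e+01,  6.87087863e-02,
        3.09758086e-02, -5.41869474e-05]), 'position': array([0.22691696, 0.60888449, 0.40366532]), 'tool_rot': array([[-9.37009718e-01,  3.49302166e-01, -8.85869774e-04],
       [ 3.49303153e-01,  9.37008579e-01, -1.49350866e-03],
       [ 3.08381768e-04, -1.70886923e-03, -9.99998492e-01]]), 'wrist_force': array([-0.04651212,  0.71959253, -0.37835809]), 'torque': array([-0.05042284,  0.01044714,  0.02494257]), 'grasp_force': 0.0, 'grip_width': 0.09408232422244972}
```

View pics/scene0.png

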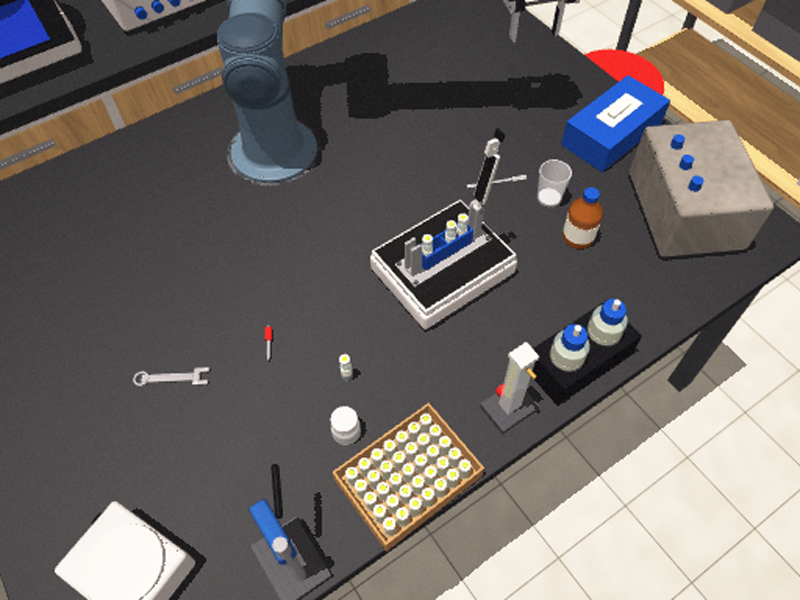

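View pics/top0.png

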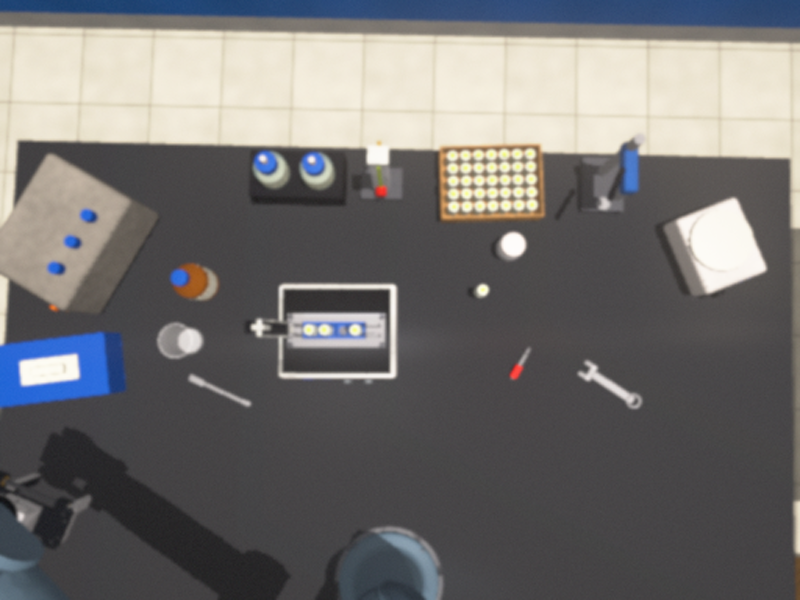

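The pin is at about (516,371)→(528,350) in the top view and the vial at (482,290). Caps sit at columns 309, 325 and 355, so the third pocket from the hinge, near 340, is empty. Next I'll look at enlarged crops.

```bash
cat > h.py <<'E'
import numpy as np,cv2
from bench import monitor, optics
def ray(n,u,v):
    c=optics.camera_info(n); M=np.array(c["world_from_camera"]); d=M[:3,:3]@np.linalg.solve(c["K"],[u,v,1]); return M[:3,3],d
def at_z(n,u,v,z):
    o,d=ray(n,u,v); return o+d*(z-o[2])/d[2]
def proj(n,p):
    c=optics.camera_info(n); M=np.linalg.inv(c["world_from_camera"]); q=c["K"]@(M[:3,:3]@np.array(p)+M[:3,3]); return q[:2]/q[2]
def crop(im,u0,v0,w,h,W,H):  # with ticks every 10 px
    s=W/w; M=np.float32([[s,0,(.5-u0)*s-.5],[0,s,(.5-v0)*s-.5]])
    M[:,2]=[-u0*s,-v0*s]
    o=cv2.warpAffine(im[:,:,::-1],M,(W,H),flags=cv2.INTER_CUBIC)
    for u in range(-(-u0//10)*10,u0+w,10): cv2.line(o,(int((u-u0)*s),0),(int((u-u0)*s),6),(0,255,255),1); cv2.putText(o,str(u),(int((u-u0)*s),16),0,.35,(0,255,0),1)
    for v in range(-(-v0//10)*10,v0+h,10): cv2.line(o,(0,int((v-v0)*s)),(6,int((v-v0)*s)),(0,255,255),1); cv2.putText(o,str(v),(8,int((v-v0)*s)+4),0,.35,(0,255,0),1)
    return o
E
python3 - <<'E'
from h import *
t=optics.grab_frame("top"); s=optics.grab_frame("scene")
a=np.hstack([crop(t,150,175,110,75,440,300),crop(t,300,175,45,37,360,300)])
b=np.hstack([crop(s,235,80,100,75,400,300),crop(s,160,200,80,60,400,300)])
cv2.imwrite("pics/m1.png",np.vstack([a,b]))
c=crop(t,320,215,30,30,300,300)
cv2.imwrite("pics/m2.png",np.hstack([c,crop(s,235,120,70,42,500,300)]))
E
```

```text
(no output)
```

View pics/m1.png

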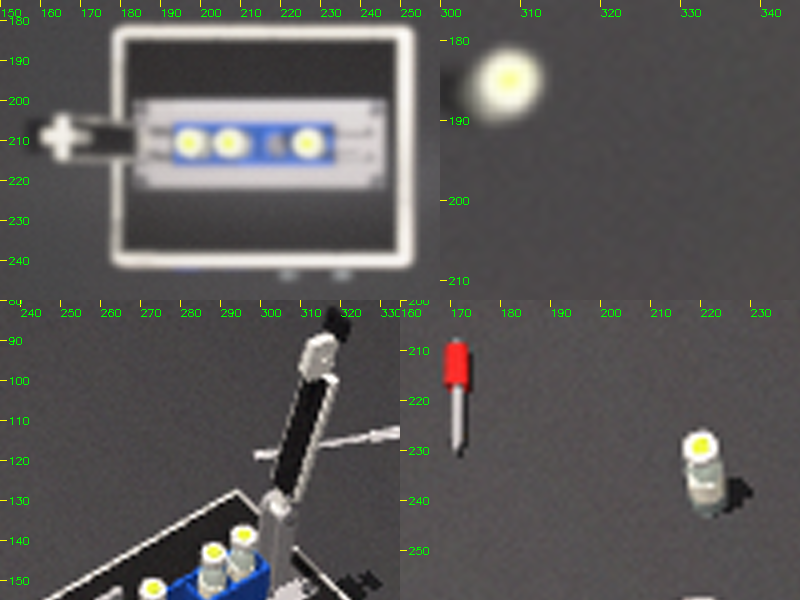

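View pics/m2.png

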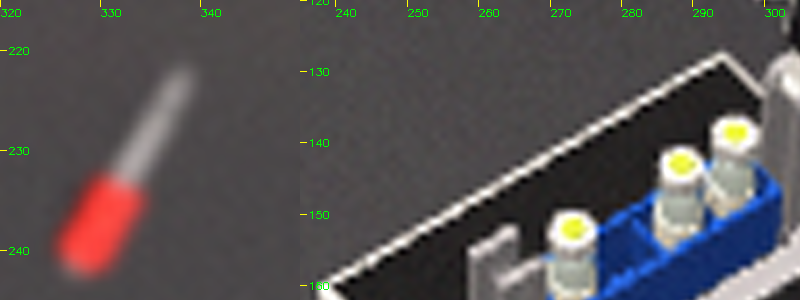

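```bash
cat >> h.py <<'E'
def blobs(n,kind,im=None,amin=2):
    im=optics.grab_frame(n) if im is None else im
    f=im.astype(float); r,g,b=f[...,0],f[...,1],f[...,2]
    w=np.clip(np.minimum(r,g)-b-40,0,None) if kind=="y" else np.clip(r-np.maximum(g,b)-60,0,None)
    k,l=cv2.connectedComponents((w>0).astype(np.uint8)); out=[]
    for i in range(1,k):
        v,u=np.nonzero(l==i); a=w[v,u]
        if len(u)>=amin: out.append((np.average(u,weights=a),np.average(v,weights=a),len(u)))
    return out
def tri(a,b):
    A=0;B=0
    for n,(u,v) in(("top",a),("scene",b)):
        o,d=ray(n,u,v); d/=np.linalg.norm(d); P=np.eye(3)-np.outer(d,d); A=A+P;B=B+P@o
    return np.linalg.solve(A,B)
E
python3 - <<'E'
from h import *
t=optics.grab_frame("top"); s=optics.grab_frame("scene")
def near(L,u,v): return min(L,key=lambda q:np.hypot(q[0]-u,q[1]-v))
ty,sy=blobs("top","y",t),blobs("scene","y",s)
np.set_printoptions(precision=4,suppress=True)
for nm,a,b,z in(("vial",(308,185),(220,229),.075),("r0",(197,210),(295,139),.159),("r1",(207,210),(288,143),.159),("r2",(227,210),(273,152),.159)):
    p,q=near(ty,*a),near(sy,*b); print(nm,p,q,at_z("top",*p[:2],z),at_z("scene",*q[:2],z),tri(p[:2],q[:2]))
p=near(blobs("top","r",t),329,237);q=near(blobs("scene","r",s),171,213)
print("handle",p,q,at_z("top",*p[:2],.013),at_z("scene",*q[:2],.010))
for z,a,b in((.007,(338,222.5),(171.5,230)),(.007,(331.8,232.5),(171.5,217))): print("tip/shoulder",at_z("top",*a,z),at_z("scene",*b,z))
# platform frame corners outer (top): z .075
for c in((178,182),(252,182),(252,241),(178,241)): print("corner",at_z("top",*c,.075))
E
```

```text
vial (np.float64(308.6666666666667), np.float64(184.89655172413794), 8) (np.float64(220.07078763708873), np.float64(229.09571286141576), 9) [ 0.6328 -0.1823  0.075 ] [ 0.632  -0.1828  0.075 ] [ 0.6325 -0.1826  0.0757]
r0 (np.float64(197.07272727272726), np.float64(210.62727272727273), 11) (np.float64(295.9948586118252), np.float64(138.54755784061697), 7) [0.5367 0.1674 0.159 ] [0.5375 0.1666 0.159 ] [0.5366 0.1676 0.1575]
r1 (np.float64(206.98442367601245), np.float64(210.57943925233644), 10) (np.float64(288.3325499412456), np.float64(142.91069330199764), 9) [0.5377 0.1371 0.159 ] [0.5377 0.1364 0.159 ] [0.5375 0.1369 0.1585]
r2 (np.float64(226.56578947368422), np.float64(210.7828947368421), 10) (np.float64(273.1865921787709), np.float64(151.9340782122905), 10) [0.5387 0.0772 0.159 ] [0.5394 0.0768 0.159 ] [0.5388 0.0773 0.158 ]
handle (np.float64(329.89370161121576), np.float64(237.46536932412639), 61) (np.float64(171.24918962722853), np.float64(212.7919367909238), 45) [ 0.4608 -0.2662  0.013 ] [ 0.4592 -0.2667  0.01  ]
tip/shoulder [ 0.5125 -0.2942  0.007 ] [ 0.5131 -0.2958  0.007 ]
tip/shoulder [ 0.4777 -0.2735  0.007 ] [ 0.4716 -0.2731  0.007 ]
corner [0.6305 0.2471 0.075 ]
corner [0.6372 0.0036 0.075 ]
corner [ 0.4445 -0.002   0.075 ]
corner [0.4375 0.2393 0.075 ]
```

The two cameras agree. The empty pocket is at about (0.538, 0.107) with rack yaw about 0.028 rad, and the vial is at (0.6325, -0.1826). I'll start moving, and save frames for the fork first.

```bash
python3 - <<'E'
from h import *
t=optics.grab_frame("top"); s=optics.grab_frame("scene"); np.save("t0.npy",t);np.save("s0.npy",s)
cv2.imwrite("pics/fork.png",np.hstack([crop(s,250,143,30,40,390,520),crop(t,222,197,30,40,390,520)]))
O=np.array([.5379,.1220,0]);X=np.array([1,.028,0]);Y=np.array([-.028,1,0])
for dx in(-13,13): print(dx,[proj(n,O+X*dx/1e3-Y*.08+[0,0,.1675]) for n in("scene","top")])
E
python3 -m inch '[[1.5,-5.5,0,0,0,-8.5,6],[1.5,-5.5,0,0,0,-8.5,6],[1.5,-5.5,0,0,0,-8.5,6],[1.5,-5.5,0,0,0,-8.5,6],[1.5,-5.5,0,0,0,-8.5,6],[1.5,-5.5,0,0,0,-8.5,6],[1.5,-5.5,0,0,0,-8.5,6],[1.5,-5.5,0,0,0,-8.5,6],[3,-5.2,0,0,0,0,6],[3,-5.2,0,0,0,0,6],[3,-5.2,0,0,0,0,6],[3,-5.2,0,0,0,0,6]]'
```

```text
-13 [array([261.58480499, 152.88710168]), array([237.93599746, 214.88217704])]
13 [array([266.66442209, 158.34252054]), array([237.96203762, 206.29873754])]
t: 1.9
position: [0.4676, -0.041, 0.405]
tool_rot: [[-0.026, 1.0, 0.001], [1.0, 0.026, -0.0], [-0.0, 0.001, -1.0]]
wrist_force: [-0.4, 0.7, -0.3]
grip_width: 0.06
grasp_force: 0.0
```

View pics/fork.png

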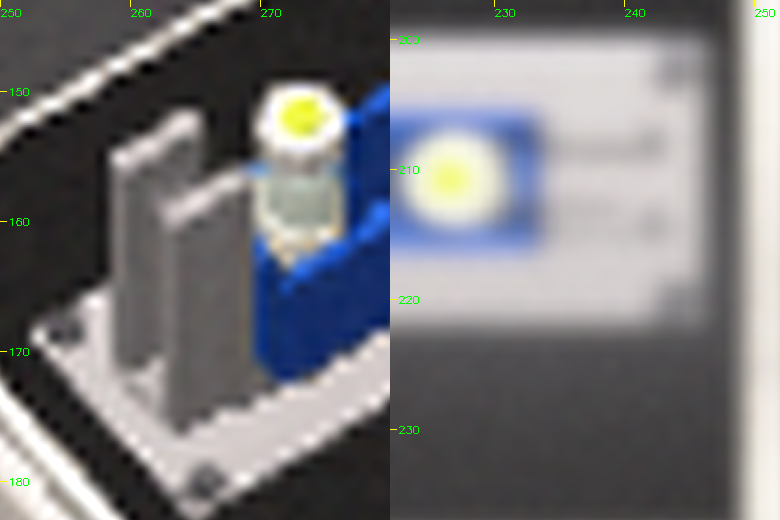

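The front cheek's top centre is at about (261.5,153) and the back cheek's at (266,158), which matches fork y = -80 mm. Moving to the vial.

```bash
python3 -m inch '[[4.1,-3.55,0,0,0,0,6],[4.1,-3.55,0,0,0,0,6],[4.1,-3.55,0,0,0,0,6],[4.15,-3.5,0,0,0,0,6],[0,0,0,0,0,0,6],[0,0,-4,0,0,0,6],[0,0,-4,0,0,0,6],[0,0,-3,0,0,0,6],[0,0,0,0,0,0,6],[0,0,0,0,0,0,6]]'
```

```text
t: 3.15
position: [0.6318, -0.1802, 0.2966]
tool_rot: [[-0.028, 1.0, 0.002], [1.0, 0.028, -0.001], [-0.001, 0.002, -1.0]]
wrist_force: [0.5, 0.1, 0.2]
grip_width: 0.06
grasp_force: 0.0
```

```bash
python3 -m inch '[[0.05,-0.25,-3,0,0,0,6],[0,0,-2.6,0,0,0,6],[0,0,0,0,0,0,6],[0,0,0,0,0,0,2],[0,0,0,0,0,0,2],[0,0,0,0,0,0,2],[0,0,0,0,0,0,2],[0,0,0,0,0,0,2],[0,0,0,0,0,0,2],[0,0,0,0,0,0,2]]' 12
```

```text
t: 4.4
position: [0.6322, -0.183, 0.239]
tool_rot: [[-0.027, 1.0, 0.001], [1.0, 0.027, -0.0], [-0.0, 0.001, -1.0]]
wrist_force: [-0.6, 0.7, 2.4]
grip_width: 0.0217
grasp_force: 12.0
```

```bash
python3 -m inch '[[0,0,3,0,0,0,2],[0,0,5,0,0,0,2],[0,0,6,0,0,0,2],[0,0,5,0,0,0,2],[-1.6,4.8,0,0,0,0,2],[-1.6,4.8,0,0,0,0,2],[-1.6,4.8,0,0,0,0,2],[-1.6,4.8,0,0,0,0,2],[-1.6,4.8,0,0,0,0,2],[-1.4,5,0,0,0,0,2],[0,0,0,0,0,0,2],[0,0,0,0,0,0,2]]'
python3 - <<'E'
from h import *
t=optics.grab_frame("top"); s=optics.grab_frame("scene")
cv2.imwrite("pics/held.png",np.hstack([crop(s,235,80,80,100,400,500),crop(t,190,180,80,100,400,500)]))
print(monitor.read_state()["position"]); print([[round(float(x),1) for x in b] for b in blobs("scene","y",s) if b[1]<180])
E
```

```text
t: 5.9
position: [0.5381, 0.1068, 0.4283]
tool_rot: [[-0.027, 1.0, -0.001], [1.0, 0.027, -0.0], [-0.0, -0.001, -1.0]]
wrist_force: [0.3, -0.2, -0.1]
grip_width: 0.0218
grasp_force: 12.0
[0.5383709  0.10606735 0.42843826]
[[477.3, 22.0, 1010.0], [488.7, 0.3, 2.0], [479.0, 3.3, 2.0], [481.5, 4.2, 3.0], [479.0, 12.0, 3.0], [426.6, 24.2, 54.0], [444.8, 23.4, 4.0], [449.0, 25.8, 5.0], [429.0, 30.4, 4.0], [462.7, 52.4, 377.0], [424.0, 33.3, 2.0], [408.3, 34.4, 4.0], [438.5, 66.5, 533.0], [462.3, 35.3, 2.0], [126.4, 37.8, 7.0], [433.5, 37.0, 2.0], [466.0, 37.0, 3.0], [468.3, 38.0, 3.0], [473.5, 41.0, 13.0], [117.3, 41.0, 2.0], [128.3, 41.0, 3.0], [112.7, 43.3, 3.0], [432.1, 43.3, 4.0], [128.0, 44.3, 2.0], [480.5, 45.7, 4.0], [115.0, 47.0, 3.0], [448.3, 55.8, 69.0], [485.0, 48.5, 2.0], [96.7, 50.0, 2.0], [491.1, 52.6, 5.0], [88.3, 53.5, 4.0], [131.5, 53.0, 2.0], [496.4, 55.9, 4.0], [120.2, 59.7, 9.0], [445.1, 58.3, 6.0], [76.7, 58.3, 2.0], [501.1, 60.4, 5.0], [107.5, 62.5, 2.0], [503.0, 62.5, 2.0], [95.7, 65.1, 5.0], [108.0, 65.5, 2.0], [55.8, 67.4, 4.0], [59.8, 66.2, 3.0], [489.4, 70.3, 33.0], [50.8, 69.5, 3.0], [80.4, 69.6, 3.0], [461.3, 68.0, 2.0], [508.5, 68.5, 2.0], [96.8, 70.5, 3.0], [478.2, 72.0, 3.0], [59.6, 74.8, 5.0], [467.0, 73.2, 2.0], [470.7, 75.7, 8.0], [487.8, 73.4, 4.0], [505.9, 81.1, 44.0], [29.6, 77.8, 3.0], [492.6, 76.5, 4.0], [58.0, 78.7, 2.0], [494.6, 109.4, 687.0], [24.4, 84.0, 29.0], [63.6, 82.5, 4.0], [489.3, 81.3, 2.0], [13.6, 84.5, 8.0], [19.0, 82.4, 2.0], [15.0, 87.1, 6.0], [502.3, 94.2, 12.0], [37.0, 97.6, 4.0], [31.7, 99.0, 2.0], [508.8, 100.0, 9.0], [285.3, 102.7, 2.0], [511.0, 103.3, 2.0], [507.5, 105.5, 2.0], [273.4, 107.0, 2.0], [293.3, 107.2, 10.0], [271.0, 109.7, 2.0], [282.4, 117.8, 4.0], [280.8, 125.0, 4.0], [373.3, 135.4, 239.0], [296.0, 138.6, 7.0], [288.3, 142.9, 9.0], [273.2, 151.9, 10.0]]
```

View pics/held.png

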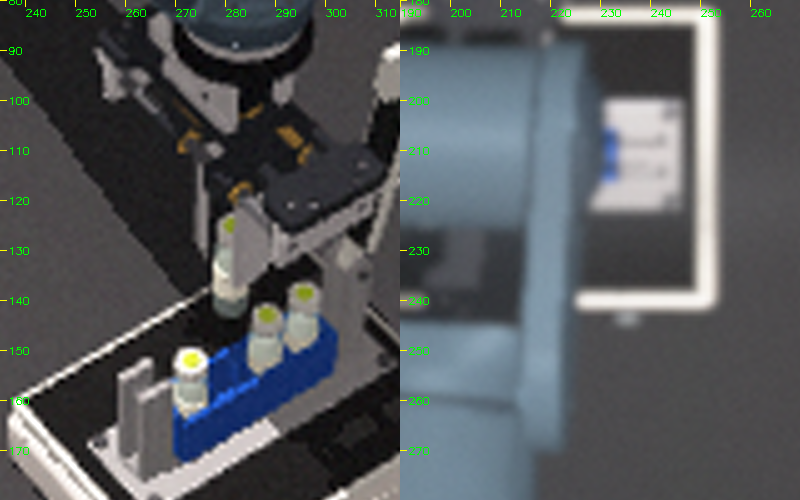

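The held vial is upright, at about (281,125)–(280,143), over the gap. Descending part-way.

```bash
python3 -m inch '[[0,0.05,-3,0,0,0,2],[0,0,-2,0,0,0,2],[0,0,0,0,0,0,2],[0,0,0,0,0,0,2]]'
python3 - <<'E'
from h import *
for i in range(3):
    s=optics.grab_frame("scene"); st=monitor.read_state(); print(st["position"],st["wrist_force"],st["tool_rot"][:,2])
p=st["position"]; print([proj("scene",[p[0],p[1]+.0004,p[2]-.239+h]) for h in(0,.075)])
cv2.imwrite("pics/held2.png",crop(s,255,120,50,50,600,600))
E
```

```text
t: 6.5
position: [0.5386, 0.1069, 0.3796]
tool_rot: [[-0.026, 1.0, 0.001], [1.0, 0.026, -0.0], [-0.0, 0.001, -1.0]]
wrist_force: [0.4, 0.3, 0.0]
grip_width: 0.0219
grasp_force: 12.0
[0.53857561 0.10707606 0.37993851] [ 0.17389867  0.09066076 -0.64588178] [ 2.03600110e-03 -2.74337657e-05 -9.99997927e-01]
[0.5385083  0.10723055 0.37998025] [ 0.10327547  0.27859696 -1.09333644] [ 2.21263413e-03  6.33356171e-06 -9.99997552e-01]
[0.53843639 0.10733547 0.37989143] [-0.53682624 -0.44842501 -0.07654873] [ 2.05017410e-03 -3.62591941e-05 -9.99997898e-01]
[array([280.90466303, 150.77907956]), array([281.67480788, 135.46455086])]
```

View pics/held2.png

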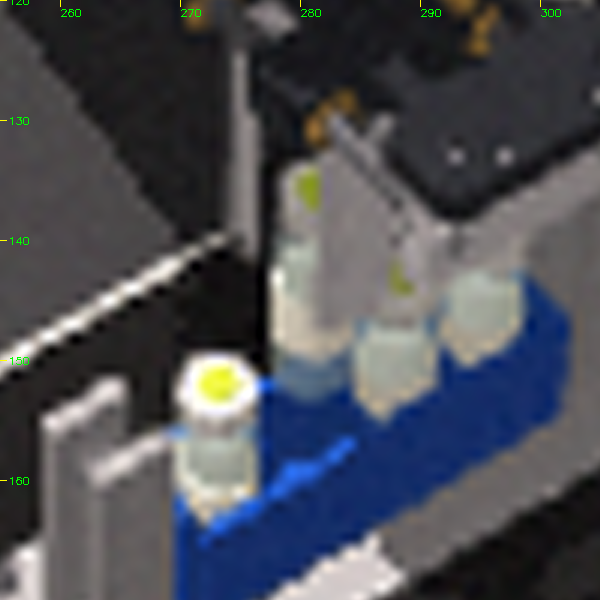

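```bash
python3 -m inch '[[-0.05,-0.05,-1,0,0,0,2],[0,0,-1,0,0,0,2],[0,0,-1,0,0,0,2],[0,0,0,0,0,0,2],[0,0,0,0,0,0,2]]'
```

```text
t: 7.28
position: [0.5376, 0.1071, 0.3487]
tool_rot: [[-0.027, 1.0, -0.0], [1.0, 0.027, -0.0], [-0.0, -0.0, -1.0]]
wrist_force: [-0.0, 0.1, -0.7]
grip_width: 0.0218
grasp_force: 12.0
```

Entered the pocket without contact force. Lowering the rest gently.

```bash
python3 -m inch '[[0,0,-1,0,0,0,2],[0,0,-0.8,0,0,0,2],[0,0,-0.4,0,0,0,2],[0,0,-0.2,0,0,0,2],[0,0,0,0,0,0,2],[0,0,0,0,0,0,2]]'
```

```text
t: 8.02
position: [0.5376, 0.1071, 0.3249]
tool_rot: [[-0.027, 1.0, 0.001], [1.0, 0.027, 0.0], [0.0, 0.001, -1.0]]
wrist_force: [0.6, -0.8, -0.1]
grip_width: 0.0217
grasp_force: 12.0
```

```bash
python3 -m inch '[[0,0,-0.1,0,0,0,2],[0,0,-0.1,0,0,0,2],[0,0,0,0,0,0,2],[0,0,0,0,0,0,2]]'
```

```text
t: 8.52
position: [0.5376, 0.1071, 0.323]
tool_rot: [[-0.027, 1.0, 0.0], [1.0, 0.027, -0.0], [-0.0, 0.0, -1.0]]
wrist_force: [-0.5, 0.5, 2.2]
grip_width: 0.022
grasp_force: 12.0
```

Floor contact (2.2 N), so I'll release and rise.

```bash
python3 -m inch '[[0,0,0,0,0,0,3],[0,0,0,0,0,0,4],[0,0,0,0,0,0,4.5],[0,0,0,0,0,0,4.5],[0,0,3,0,0,0,4.5],[0,0,5,0,0,0,4.5],[0,0,5,0,0,0,4.5],[0,0,5,0,0,0,4.5],[0,0,6,0,0,0,0],[0,0,6,0,0,0,0],[0,0,0,0,0,0,0]]'
python3 - <<'E'
from h import *
s=optics.grab_frame("scene"); print(monitor.read_state()["position"])
b=[q for q in blobs("scene","y",s) if 265<q[0]<300 and 130<q[1]<160]; print([(q,at_z("scene",*q[:2],.159)) for q in b])
# hinge geometry: eye/bar in the initial frames
O=np.array([.5379,.1220,0]);X=np.array([1,.028,0]);Y=np.array([-.028,1,0])
for a in(1.6,1.7,1.8,1.9):
    d=np.cos(a)*-Y+np.array([0,0,np.sin(a)]); H=O+Y*.08+[0,0,.1655]
    print(a,[(proj("scene",H+d*r).round(1),proj("top",H+d*r).round(1)) for r in(.140,.191)])
E
```

```text
t: 9.9
position: [0.5369, 0.1071, 0.6291]
tool_rot: [[-0.027, 1.0, 0.011], [1.0, 0.027, -0.0], [-0.0, 0.011, -1.0]]
wrist_force: [0.7, 0.0, 0.2]
grip_width: 0.0185
grasp_force: 0.0
[0.53723477 0.10709339 0.62530353]
[((np.float64(295.98891966759004), np.float64(138.56786703601108), 7), array([0.53757488, 0.16657841, 0.159     ])), ((np.float64(288.3321554770318), np.float64(142.91166077738515), 9), array([0.53771862, 0.13638729, 0.159     ])), ((np.float64(280.8346915017462), np.float64(147.2700814901048), 9), array([0.53819244, 0.10695128, 0.159     ])), ((np.float64(273.18791946308727), np.float64(151.93736017897092), 10), array([0.53937254, 0.07680945, 0.159     ]))]
1.6 [(array([309.3, 100. ]), array([174.1, 209.4])), (array([311.3,  87. ]), array([169.2, 208.9]))]
1.7 [(array([313. ,  98.2]), array([169. , 209.4])), (array([316.4,  84.5]), array([161.9, 208.9]))]
1.8 [(array([316.5,  96.7]), array([164.1, 209.4])), (array([321.3,  82.5]), array([154.9, 208.9]))]
1.9 [(array([319.9,  95.7]), array([159.5, 209.5])), (array([326. ,  81.2]), array([148.3, 209. ]))]
```

The vial is seated at (0.538, 0.107) with its cap at rack height. The bar is at about 1.75 rad, so I'll go behind it and push it along its arc.

```bash
python3 -m inch '[[0,5.7,0,0,0,0,0],[0,5.7,0,0,0,0,0],[0,5.6,0,0,0,0,0],[0,0,0,0,0,0,0],[0,0,-4.7,0,0,0,0],[0,0,-4.7,0,0,0,0],[0,0,-4.6,0,0,0,0],[0,0,0,0,0,0,0]]'
```

```text
t: 10.95
position: [0.5369, 0.276, 0.4767]
tool_rot: [[-0.026, 1.0, -0.011], [1.0, 0.026, -0.003], [-0.003, -0.011, -1.0]]
wrist_force: [-0.2, 0.2, 0.4]
grip_width: 0.0004
grasp_force: 0.0
```

```bash
python3 -m inch '[[0,-3,0,0,0,0,0],[0.1,-3.1,0,0,0,0,0],[0,-2,-0.2,0,0,0,0],[0,-2.1,-0.4,0,0,0,0],[0,-1.9,-0.9,0,0,0,0],[0,-1.8,-1.1,0,0,0,0],[0,-1.4,-1.5,0,0,0,0],[0,-1.4,-1.6,0,0,0,0],[0.1,-0.7,-1.4,0,0,0,0],[0,-0.6,-1.4,0,0,0,0],[0,0,0,0,0,0,0]]'
python3 - <<'E'
from h import *
s=optics.grab_frame("scene");t=optics.grab_frame("top")
print(monitor.read_state()["position"])
cv2.imwrite("pics/bar.png",np.hstack([crop(s,235,80,90,100,450,500),crop(t,190,180,63,90,350,500)]))
E
```

```text
t: 12.32
position: [0.5392, 0.0968, 0.3959]
tool_rot: [[-0.027, 1.0, -0.003], [1.0, 0.027, -0.0], [-0.0, -0.003, -1.0]]
wrist_force: [0.1, 0.5, 0.3]
grip_width: 0.0006
grasp_force: 0.0
[0.53962117 0.09721487 0.39766431]
```

View pics/bar.png

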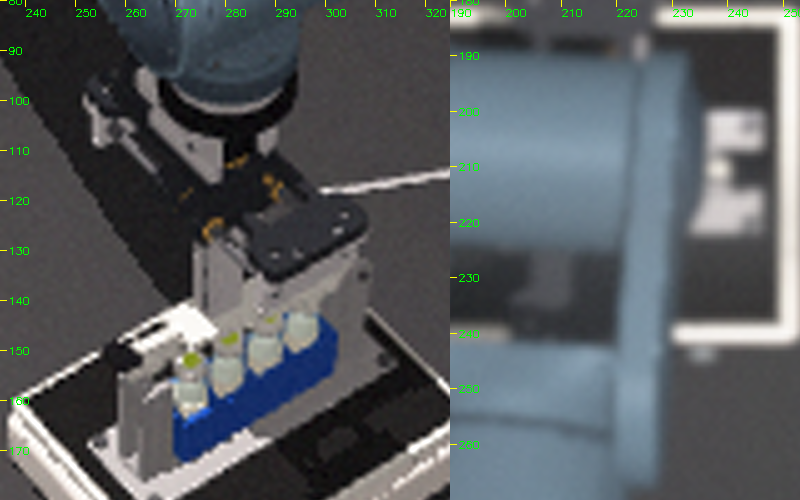

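The bar is following: its end is at about (272,146), the tab at (258,152), and the eye is about to enter the fork. Pressing it down to the stop.

```bash
python3 -m inch '[[0,-0.3,-1,0,0,0,0],[0,-0.2,-1,0,0,0,0],[0,-0.1,-0.7,0,0,0,0],[0,0,-0.2,0,0,0,0],[0,0,-0.1,0,0,0,0],[0,0,0,0,0,0,0]]'
```

```text
t: 13.18
position: [0.5394, 0.091, 0.3684]
tool_rot: [[-0.027, 1.0, -0.002], [1.0, 0.027, -0.001], [-0.001, -0.002, -1.0]]
wrist_force: [-3.9, -0.9, 5.6]
grip_width: 0.0003
grasp_force: 2.8
```

```bash
python3 -m inch '[[0,0,-0.1,0,0,0,0],[0,0,0,0,0,0,0],[0,0,0,0,0,0,0]]'
```

```text
t: 13.55
position: [0.5394, 0.0911, 0.3683]
tool_rot: [[-0.028, 1.0, -0.002], [1.0, 0.028, -0.001], [-0.001, -0.002, -1.0]]
wrist_force: [-6.0, -0.2, 9.7]
grip_width: 0.0003
grasp_force: 5.0
```

The bar is on its stop: z did not change under 10 N. Now the pin.

```bash
python3 -m inch '[[0,0,3,0,0,0,0],[0,0,3,0,0,0,4],[-1.1,-5.1,0,0,0,8.5,4],[-1.1,-5.1,0,0,0,8.5,4],[-1.1,-5.1,0,0,0,8.5,4],[-1.1,-5.1,0,0,0,8.5,4],[-1.1,-5.1,0,0,0,8.5,4],[-1.1,-5.1,0,0,0,8.5,4],[-1.3,-5.1,0,0,0,8.8,4],[0,0,-5,0,0,0,4],[0,0,-5,0,0,0,4],[0,0,0,0,0,0,4]]'
python3 - <<'E'
from h import *
t=np.load("t0.npy");s=np.load("s0.npy")
for n,im in(("top",t),("scene",s)):
    f=im.astype(float);w=np.clip(f[...,0]-np.maximum(f[...,1],f[...,2])-60,0,None)
    u0,v0=(330,237) if n=="top" else (171,213)
    m=np.zeros_like(w);m[v0-12:v0+12,u0-12:u0+12]=1;v,u=np.nonzero(w*m>0)
    P=np.array([at_z(n,a,b,.012)[:2] for a,b in zip(u,v)]);W=w[v,u];c=np.average(P,axis=0,weights=W)
    e,V=np.linalg.eigh(np.cov((P-c).T,aweights=W)); print(n,c,np.degrees(np.arctan(V[1,1]/V[0,1])),np.sqrt(e))
s=monitor.read_state();print(s["position"],s["tool_rot"][:,1])
E
```

```text
t: 15.05
position: [0.4593, -0.265, 0.3226]
tool_rot: [[-0.877, 0.48, -0.007], [0.48, 0.877, 0.006], [0.009, 0.002, -1.0]]
wrist_force: [-0.3, 0.1, -0.2]
grip_width: 0.0398
grasp_force: 0.0
top [ 0.46078941 -0.26637193] -30.12934668314445 [0.00490578 0.00848621]
scene [ 0.4604216  -0.26692522] -26.905654865884518 [0.00408892 0.00891276]
[ 0.4592722  -0.26502949  0.32264958] [0.4796653  0.87744911 0.0020648 ]
```

```bash
python3 -m inch '[[0.1,-0.15,-4,0,0,0,4],[0,0,-4,0,0,0,4],[0,0,-2,0,0,0,4],[0,0,-1,0,0,0,4],[0,0,0,0,0,0,4],[0,0,0,0,0,0,4]]'
```

```text
t: 15.8
position: [0.4622, -0.2679, 0.2183]
tool_rot: [[-0.878, 0.479, 0.002], [0.479, 0.878, -0.002], [-0.003, -0.001, -1.0]]
wrist_force: [0.2, 0.3, -0.2]
grip_width: 0.04
grasp_force: 0.0
```

```bash
python3 -m inch '[[-0.15,0.1,-0.8,0,0,0,4],[0,0,-0.75,0,0,0,4],[0,0,0,0,0,0,4],[0,0,0,0,0,0,4]]'
```

```text
t: 16.3
position: [0.46, -0.2664, 0.2011]
tool_rot: [[-0.878, 0.479, -0.0], [0.479, 0.878, 0.0], [0.0, 0.0, -1.0]]
wrist_force: [-0.7, -0.6, 0.2]
grip_width: 0.04
grasp_force: 0.0
```

```bash
python3 -m inch '[[0,0,0,0,0,0,1],[0,0,0,0,0,0,1],[0,0,0,0,0,0,1],[0,0,0,0,0,0,1],[0,0,0,0,0,0,1],[0,0,0,0,0,0,1],[0,0,0,0,0,0,1]]' 25
```

```text
t: 17.18
position: [0.4601, -0.2665, 0.2013]
tool_rot: [[-0.878, 0.479, 0.0], [0.479, 0.878, -0.0], [-0.0, 0.0, -1.0]]
wrist_force: [-0.1, 0.6, 1.2]
grip_width: 0.0139
grasp_force: 25.0
```

```bash
python3 -m inch '[[0,0,3,0,0,0,1],[0,0,5,0,0,0,1],[0,0,5,0,0,0,1],[0,0,4,0,0,0,1],[-0.2,5.1,0,0,0,5,1],[-0.1,5.1,0,0,0,5,1],[-0.1,5.1,0,0,0,5,1],[-0.1,5.1,0,0,0,5,1],[-0.1,5.1,0,0,0,5,1],[0,5.1,0,0,0,5.2,1],[0,0,0,0,0,0,1],[0,0,0,0,0,0,1]]'
python3 - <<'E'
from h import *
s=optics.grab_frame("scene"); st=monitor.read_state(); p=st["position"]; print(p,st["tool_rot"],st["grip_width"])
X=np.array([1,.028,0]); c=p-[0,0,.1942]
print("tip pred",proj("scene",c+X*.061),"shoulder",proj("scene",c+X*.015),"hole back",proj("scene",[.5531,.0423,.1543]))
cv2.imwrite("pics/pin.png",crop(s,235,110,64,48,800,600))
E
```

```text
t: 18.68
position: [0.454, 0.0392, 0.371]
tool_rot: [[-1.0, -0.027, -0.0], [-0.027, 1.0, -0.0], [0.0, -0.0, -1.0]]
wrist_force: [-0.3, -1.5, -1.0]
grip_width: 0.014
grasp_force: 25.0
[0.45409493 0.03876267 0.37101974] [[-9.99669982e-01 -2.56879981e-02 -2.32181009e-04]
 [-2.56879130e-02  9.99669945e-01 -3.62286971e-04]
 [ 2.41410804e-04 -3.56203164e-04 -9.99999907e-01]] 0.013754477848325439
tip pred [259.0099146  148.64039137] shoulder [250.24847351 139.25236532] hole back [266.62022296 160.92956791]
```

View pics/pin.png

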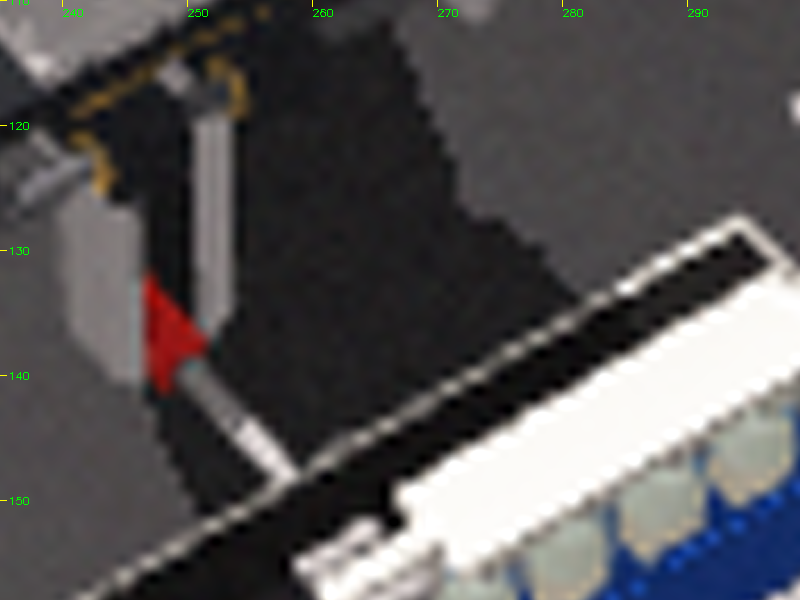

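The pin is level with its tip at (258,148), as predicted, and the bar is down in the fork. Lowering to the hole height and starting the insertion.

```bash
python3 -m inch '[[0,0.06,-1.25,0,0,0,1],[0,0,-1,0,0,0,1],[0,0,0,0,0,0,1],[0,0,0,0,0,0,1],[0.8,0.02,0,0,0,0,1],[0.6,0.02,0,0,0,0,1],[0.5,0.02,0,0,0,0,1],[0,0,0,0,0,0,1],[0,0,0,0,0,0,1]]'
```

```text
t: 19.85
position: [0.473, 0.0408, 0.3486]
tool_rot: [[-1.0, -0.027, -0.0], [-0.027, 1.0, 0.0], [0.0, 0.0, -1.0]]
wrist_force: [0.3, -0.3, -1.2]
grip_width: 0.014
grasp_force: 25.0
```

```bash
python3 -m inch '[[0.6,-0.04,0,0,0,0,1],[0.6,0.02,0,0,0,0,1],[0,0,0,0,0,0,1],[0,0,0,0,0,0,1]]'
```

```text
t: 20.35
position: [0.4851, 0.0406, 0.3487]
tool_rot: [[-1.0, -0.027, 0.0], [-0.027, 1.0, 0.0], [-0.0, 0.0, -1.0]]
wrist_force: [1.2, 1.5, -1.5]
grip_width: 0.0138
grasp_force: 25.0
```

```bash
python3 -m inch '[[0.6,0,0,0,0,0,1],[0.6,0.02,0,0,0,0,1],[0.6,0.02,0,0,0,0,1],[0,0,0,0,0,0,1],[0,0,0,0,0,0,1]]'
```

```text
t: 20.98
position: [0.5032, 0.041, 0.3487]
tool_rot: [[-1.0, -0.027, 0.001], [-0.027, 1.0, 0.0], [-0.001, 0.0, -1.0]]
wrist_force: [1.6, 1.4, -2.1]
grip_width: 0.0132
grasp_force: 25.0
```

```bash
python3 -m inch '[[0.4,0.01,0,0,0,0,1],[0.3,0.01,0,0,0,0,1],[0.2,0,0,0,0,0,1],[0.1,0,0,0,0,0,1],[0,0,0,0,0,0,1],[0,0,0,0,0,0,1]]'
```

```text
t: 21.72
position: [0.5127, 0.0413, 0.3484]
tool_rot: [[-1.0, -0.027, -0.002], [-0.027, 1.0, 0.0], [0.002, 0.0, -1.0]]
wrist_force: [-4.4, 1.8, 1.5]
grip_width: 0.0136
grasp_force: 25.0
```

```bash
python3 -m inch '[[0.1,0,0,0,0,0,1],[0,0,0,0,0,0,1],[0,0,0,0,0,0,1]]'
python3 -m inch '[[0,0,0,0,0,0,1.7],[0,0,0,0,0,0,2.2],[0,0,0,0,0,0,3],[0,0,0,0,0,0,3],[0,0,2,0,0,0,3],[0,0,5,0,0,0,3],[-3,0,5,0,0,0,3],[-5,0,2,0,0,0,3],[-5,-3,0,0,0,0,3],[0,-6,0,0,0,0,3],[0,-6,0,0,0,0,3],[0,-6,0,0,0,0,3]]'
python3 - <<'E'
from h import *
s=optics.grab_frame("scene");t=optics.grab_frame("top")
print(monitor.read_state()["position"])
X=np.array([1,.028,0]);m=np.array([.5271,.0416,.1543])
print([proj(n,m+X*d) for n in("scene","top") for d in(-.015,0,.046)])
print([b for b in blobs("top","r",t) if 200<b[0]<260 and 190<b[1]<240],[b for b in blobs("scene","r",s) if 235<b[0]<290 and 120<b[1]<180])
cv2.imwrite("pics/end.png",np.hstack([crop(s,235,120,60,60,400,400),crop(t,190,180,66,66,400,400)]))
E
```

```text
t: 22.1
position: [0.5133, 0.0413, 0.3485]
tool_rot: [[-1.0, -0.027, -0.005], [-0.027, 1.0, 0.0], [0.005, 0.0, -1.0]]
wrist_force: [-8.6, 1.7, 3.5]
grip_width: 0.0135
grasp_force: 25.0
t: 23.6
position: [0.3833, -0.1705, 0.4892]
tool_rot: [[-1.0, -0.027, 0.002], [-0.027, 1.0, -0.001], [-0.002, -0.001, -1.0]]
wrist_force: [0.7, 0.6, 1.8]
grip_width: 0.0298
grasp_force: 0.0
[ 0.3833799  -0.17301911  0.48858035]
[array([258.71913421, 152.39760073]), array([261.58853869, 155.49166001]), array([270.56161493, 165.16726692]), array([238.1548969 , 219.85283075]), array([238.16960795, 214.94573391]), array([238.21458416, 199.94321777])]
[(np.float64(237.89850461342667), np.float64(220.51670378619153), 51)] [(np.float64(257.856648199446), np.float64(151.7421514312096), 38)]
```

View pics/end.png

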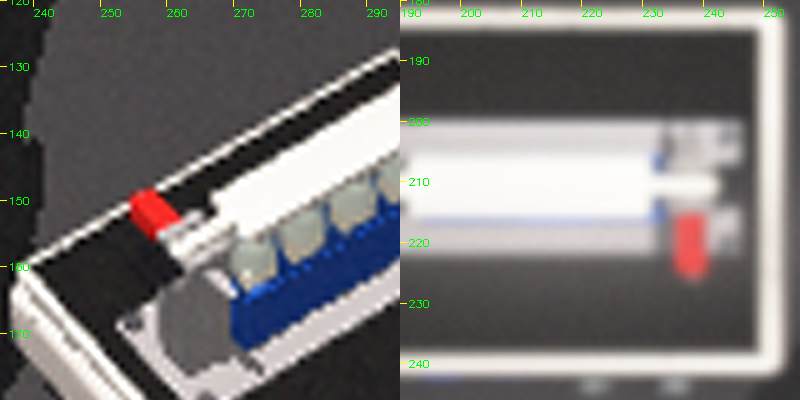

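The pin is home: the handle at top (238,220) and scene (258,152) is against the fork, the tip is out behind at about (272,165), and the bar is level.

```bash
python3 -m inch '[[0,0,0,0,0,0,3],[0,0,0,0,0,0,3],[0,0,0,0,0,0,3],[0,0,0,0,0,0,3]]' && python3 -c "
from bench import job; print(job.hand_in())"
```

```text
t: 24.2
position: [0.3842, -0.168, 0.4887]
tool_rot: [[-1.0, -0.029, 0.0], [-0.029, 1.0, -0.0], [-0.0, -0.0, -1.0]]
wrist_force: [1.0, -0.6, 0.1]
grip_width: 0.0298
grasp_force: 0.0
the job is handed in; nothing more can be done
None
```

The vial is seated in the empty pocket, the bar is down on its stop, the pin is pushed home and let go, and the job was handed in at about 24 s; the hand-in call returned no verdict.

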